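# Set out the sampling row

## Task

Set out the sampling row on the blue mat: the white-lidded jar in the middle circle, the tall black-lidded jar in the circle between it and the steel block, the dark red rubber bulb in the circle between it and the pink dish, and then the small red-lidded jar centred on top of the white-lidded jar. Everything stands upright and inside its circle; tip nothing over, and leave the steel block, the pink dish and the timer where they are.

Things in the scene. Friction and masses are not known exactly. Their poses are not given: they have to be found in the camera images.
- white_jar: squat clear sample jar with a white screw lid, upright; body 62 mm diameter to 59 mm high, lid 65 mm diameter from 58 to 72 mm (flat top at 72 mm); 0.09 kg. Origin: centre of the underside, z up the jar
- black_jar: tall sample jar with a black screw lid, upright; body 52 mm diameter, lid 55 mm diameter from 72 to 90 mm high; 0.12 kg. Origin: centre of the underside, z up
- red_jar: small sample jar with a bright red screw lid, upright; body 48 mm diameter, lid 50 mm diameter from 44 to 55 mm high; 0.06 kg. Origin: centre of the underside, z up
- bulb: dark red rubber pipette bulb (behaves as rigid) standing on its flat: a ball 56 mm diameter up to 58 mm high, with a round upright neck 20 mm diameter from 58 to 84 mm high, which can be gripped; 0.06 kg. Origin: centre of the underside, z up the neck
- steel_block: brown-grey steel block, 50 (its x) x 74 (its y) x 24 mm high, 0.66 kg, standing loose on the worktop beyond one end of the mat, about 115 mm from the nearest circle's centre; the pink dish is beyond the other end, and which is at which end changes. Stays where it is. Origin: centre of the underside
- pink_dish: flat round lidded culture dish with pale pink contents (greyish in shadow), 94 mm diameter, 16 mm high, loose on the worktop beyond the other end of the mat. Stays where it is. Origin: centre of the underside
- timer: white bench timer lying flat, 62 x 62 x 20 mm, loose on the worktop in front of the mat, among the things to be set out. Stays where it is. Origin: centre of the underside
- ring_left (a point): centre of the left-hand white circle (seen from the robot) on the fixed blue mat (110 x 300 x 2 mm thick, three equal circles of 84 mm inner diameter in a row, 95 mm apart), on the mat's top, 2 mm above the worktop. y runs along the row towards the left, x across it away from the robot, z up
- ring_middle (a point): centre of the middle white circle on the blue mat, on the mat's top; same axes
- ring_right (a point): centre of the right-hand white circle on the blue mat, on the mat's top; same axes
Things that resemble listed ones, but are neither listed nor needed, are in the scene too. What is shaped like the black_jar but green or yellow is not meant.

How it is judged:
By the outcome, as a careful person would: the job done as asked, in the order asked, and still so for the second after the job is handed in, with the robot touching nothing.
It also fails if it takes over 96 s, if anything falls off the work surface, if the arm or the gripper's body presses on something with over 40 N, if the wrist force passes 120 N, or if a joint passes its speed limit or range.

## Robot

A 6-joint arm with a two-finger parallel gripper is mounted at the origin on a cart in front of the work surface, level with it; the furniture and walls round the work are solid. World frame = base frame: x ahead of the robot, y to its left, z up, the work surface at z = 0. Lengths are in m, angles in rad, forces in N, time in s.
With the tool pointing down it reaches from about 0.275 to 0.775 m from the base axis. Payload 14.6 kg.
Tool frame: the origin (TCP) lies at the very end of the fingers, on their centre line; the grasp point (between the pads) lies 19 mm behind it; z points along the fingers, y is the line along which they close (so a half turn about z gives the same grasp; the last joint's range is limited). The gripper opens to 85 mm and grips with 20 to 120 N. Pads are 22 mm wide; open, the fingers measure 114 mm over their backs; the gripper's body (76 mm by 85 mm) begins 54 mm behind the grasp point. The pads swing forward as they close: fully open they stand 13 mm farther back than shut.
Start: joints at [-1.468, 0.263, -0.048, 1.259, 0, 1.415], TCP at [0.134, -0.508, 0.197] pointing down, gripper open.
Joint ranges: [-2.65, 2.65], [-0.89, 1.7], [-1.18, 1.37], [-2.13, 2.11], [-1.35, 1.29], [-3.14, 3.14]. Speed limits (rad/s): [1.89, 1.89, 2.57, 2.79, 3.14, 3.14].

## Interface

Orientations are given as a unit quaternion [x, y, z, w].
In Python, from plant import bot gives the robot as it stands.
- The arm moves only by the tool drive_tool, never from a script. Its argument "commands" is text: rows parted by semicolons, each of 7 numbers parted by spaces: the turn, a rotation vector about the tool's x, y, z in degrees, then the shift along the tool's x, y, z in cm, then the finger opening in cm, from 0 to 8.54. In form: wx wy wz tx ty tz grip; .... A call has 1 to 12 rows; each row is the pose to reach, as a shift and turn from the pose commanded when the call began, along the tool's axes at that moment; what a row does not reach only later rows make up. A row lasts 1/10 s, in which the tool goes at most 50 mm and 8.59 degrees, less where a joint would pass 70% of its speed; a pose out of reach is approached as far as the arm can. A call with a gripper value outside its range is refused whole. The fingers move at their own pace and stop on an object; the grip force is fixed at half the most. Time passes only in rows, so rows that repeat a pose let the fingers close. It gives the time, the measured TCP pose, the force, the opening and the grip force at its end, in the units of the state.
- bot.get_obs(): the state, without advancing time (a new reading comes with each control period).
- bot.get_image(name): name is "scene" or "side" or "wrist"; returns the picture (400x640x3 uint8, blue, green, red); there is no depth.
- bot.calibration(name): a dict with "fx", "fy", "cx", "cy" (pixels), "position" and "orientation" of the camera in the world. Camera axes: x right, y down, z forward; pixel columns grow to the right and rows downward; lengths in m; the calibration is good to about 2 mm. A picture is of the moment at which its call begins: read the wrist's pose just before it. calibration takes no time and is no camera call; for the wrist camera it gives the pose at the moment of the call.
- bot.hand_in(): hands the job in; it is judged then, once.
The state is a dict: "t": time; "joint_positions": joint angles; "qd": joint speeds; "tau": joint torques, N m; "ee_pos": TCP position; "orientation": TCP orientation; "wrist_force": force on the tool from outside, world axes, zero at the start; "torque": the same for the moment, N m; "grip_width": opening from 0.0 (shut) to 1.0 (fully open); "grasp_force": force on a finger pad.
Only numpy, scipy, OpenCV 4.12 (cv2) and the standard library are available. Lean on these libraries where they do the work, as an engineer would, in place of code of your own. Each camera call takes 0.05 s, during which the arm holds its last target. There are 200 camera calls.

## Working session

There is one attempt and no reset: what is moved stays moved. The work goes in short steps, Python scripts to look and compute and a tool call to move; the robot and the scene stay as the last step left them, time stands still between calls to the robot, and variables do not carry over. Pictures are saved under pics/ and viewed, at most 14 in all, crops included, and the job is handed in when it is done.

Besides the shell and the picture viewer there is one more tool, called after "Call:" in YAML: its name, and indented under it one key for each argument. drive_tool: Moves the arm, as the interface text tells. Its arguments: {"type":"object","properties":{"commands":{"type":"string"}},"required":["commands"]}

```bash
mkdir -p pics
cat > h.py <<'E'
import numpy as np, cv2
from scipy.spatial.transform import Rotation as R
from plant import bot
def snap(n,f):
    c=bot.calibration(n); im=np.array(bot.get_image(n)); cv2.imwrite('pics/'+f+'.png',im); return im,c
def pt(c,u,v,z):
    d=R.from_quat(c['orientation']).apply([(u-c['cx'])/c['fx'],(v-c['cy'])/c['fy'],1]); p=np.array(c['position'])
    return p+d*(z-p[2])/d[2]
def px(c,p):
    q=R.from_quat(c['orientation']).inv().apply(np.array(p)-c['position']); return q[0]/q[2]*c['fx']+c['cx'],q[1]/q[2]*c['fy']+c['cy']
E
python3 - <<'E'
from h import *
for n in ['scene','side']:
    im,c=snap(n,n+'0'); print(n,c)
o=bot.get_obs(); print(o['ee_pos'],o['orientation'],o['t'])
E
```

```text
scene {'fx': 456.15952034024974, 'fy': 456.15952034024974, 'cx': 315.8671382866116, 'cy': 197.56134600893972, 'position': array([-0.15690582,  0.6399587 ,  0.91633633]), 'orientation': array([-0.35929158,  0.83942967, -0.37919277,  0.14993412])}
side {'fx': 478.34706586781203, 'fy': 478.34706586781203, 'cx': 319.1813608647765, 'cy': 205.0780871702656, 'position': array([0.03510194, 0.8209422 , 0.90825371]), 'orientation': array([-0.24244651,  0.87675215, -0.40278414,  0.1014411 ])}
[ 0.13380385 -0.50741445  0.19670592] [ 9.91705019e-01  1.28533942e-01 -1.03730353e-05 -4.24313351e-04] 0.1
```

View pics/scene0.png

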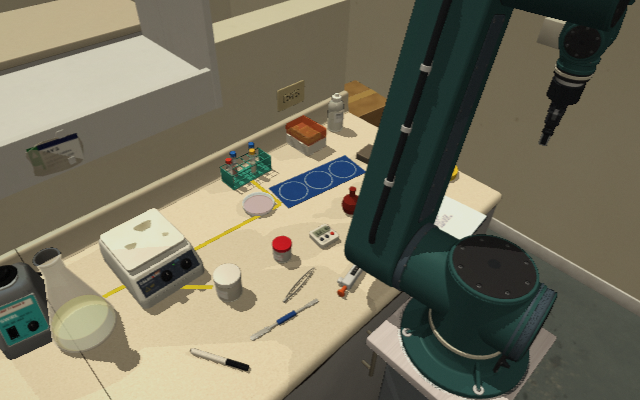

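View pics/side0.png

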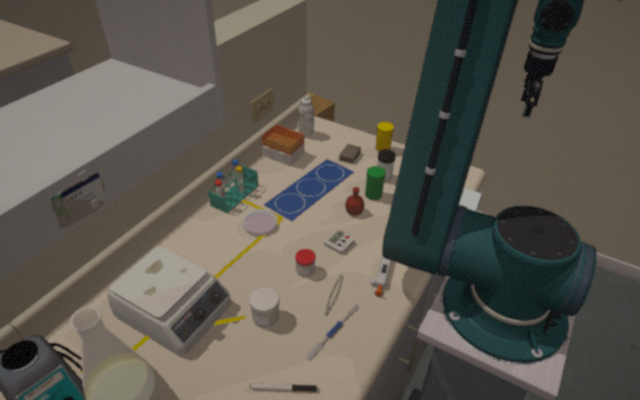

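The side view shows the white jar (265,300), red jar (305,257), bulb (355,195) and black jar (386,157). The yellow one is at (385,130), the green at (375,172), the circles at about (291,205), (312,188) and (333,173), the dish at (260,222) and the block at (350,153). The dish is at the left end and the block at the right. I'll enlarge it next.

Run:
```python
from h import *
im=cv2.imread('pics/side0.png')
cv2.imwrite('pics/c1.png',cv2.resize(im[110:310,230:430],None,fx=3,fy=3,interpolation=cv2.INTER_CUBIC))
c=bot.calibration('side')
for n,u,v,z in [('L',291,205,.002),('M',312,188,.002),('R',333,173,.002),('white',265,295,.072),('red',305,257,.055),('bulb',356,190,.084),('black',387,157,.09),('green',375.5,170,.09),('yel',385,128,.09),('dish',260,221,.016),('block',350,152,.024),('timer',340,240,.02)]: print(n,pt(c,u,v,z).round(3))
```

```text
L [ 0.621 -0.046  0.002]
M [ 0.61  -0.145  0.002]
R [ 0.592 -0.243  0.002]
white [0.46  0.303 0.072]
red [0.453 0.148 0.055]
bulb [ 0.451 -0.113  0.084]
black [ 0.44  -0.293  0.09 ]
green [ 0.442 -0.217  0.09 ]
yel [ 0.513 -0.438  0.09 ]
dish [0.648 0.068 0.016]
block [ 0.587 -0.345  0.024]
timer [0.424 0.022 0.02 ]
```

View pics/c1.png

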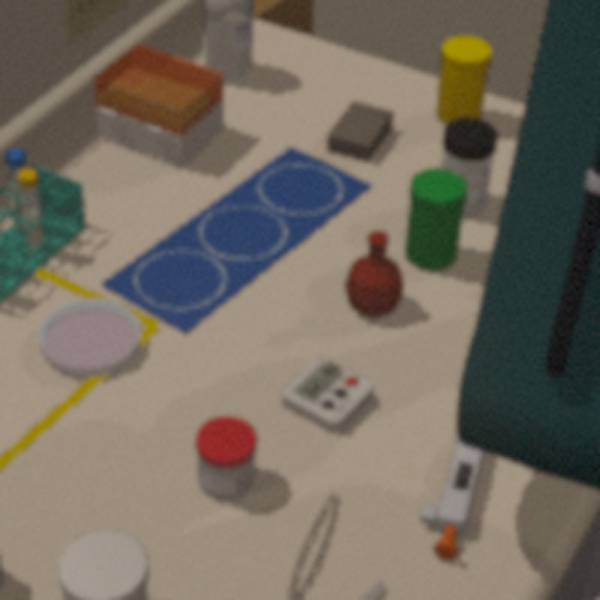

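Call:
drive_tool:
  commands: "0 0 -75.2 39.7 -26.5 -5.3 8.5;0 0 -75.2 39.7 -26.5 -5.3 8.5;0 0 -75.2 39.7 -26.5 -5.3 8.5;0 0 -75.2 39.7 -26.5 -5.3 8.5;0 0 -75.2 39.7 -26.5 -5.3 8.5;0 0 -75.2 39.7 -26.5 -5.3 8.5;0 0 -75.2 39.7 -26.5 -5.3 8.5;0 0 -75.2 39.7 -26.5 -5.3 8.5;0 0 -75.2 39.7 -26.5 -5.3 8.5;0 0 -75.2 39.7 -26.5 -5.3 8.5;0 0 -75.2 39.7 -26.5 -5.3 8.5;0 0 -75.2 39.7 -26.5 -5.3 8.5"

```text
t: 1.3
ee_pos: [0.4501, -0.1498, 0.2498]
orientation: [0.707, 0.707, -0.0, -0.0]
wrist_force: [-0.1, -0.5, -0.3]
grip_width: 0.989
grasp_force: 0.0
```

Run:
```python
from h import *
im,c=snap('wrist','w1'); print(c)
o=bot.get_obs(); print(o['ee_pos'],o['orientation'],o['t'],o['joint_positions'],o['qd'].round(2) if hasattr(o['qd'],'round') else o['qd'])
```

```text
{'fx': 292.3255755231529, 'fy': 292.3255755231529, 'cx': 319.25794037886186, 'cy': 204.4204991278214, 'position': array([ 0.450118  , -0.06906957,  0.42678511]), 'orientation': array([ 9.87311045e-01,  1.21299967e-03, -2.64799405e-04,  1.58793448e-01])}
[ 0.44976325 -0.15041521  0.24979347] [ 7.07269799e-01  7.06943643e-01 -2.09711437e-04 -2.69797549e-04] 1.35 [-4.94636024e-01  1.64444043e-01 -3.74444715e-02  1.36954506e+00
 -2.46978457e-04  1.07662163e+00] [-0.02 -0.01 -0.   -0.    0.    0.  ]
```

View pics/w1.png

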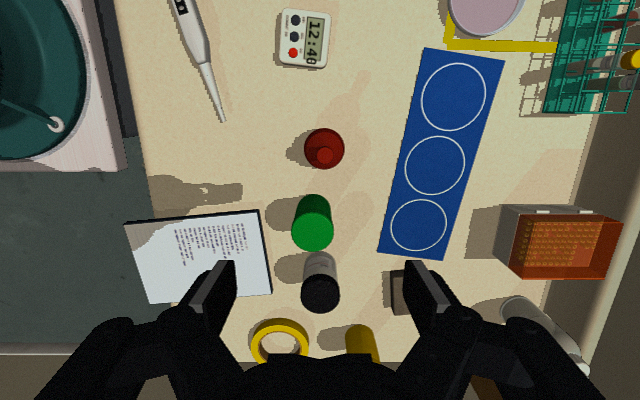

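The wrist view shows circles L (453,97), M (435,166) and R (418,225), the black lid (320,294), the bulb neck (324,155) and the block (401,291).

```bash
cat >> h.py <<'E'
def circ(c,p,r,z):  # fit circle centre from pixel ring mask
    q=np.array([pt(c,u,v,z)[:2] for u,v in p]); 
    s=np.linalg.lstsq(np.c_[2*q,np.ones(len(q))],(q**2).sum(1),rcond=None)[0]; return s[:2],np.sqrt(s[2]+s[0]**2+s[1]**2)
E
python3 - <<'E'
from h import *
im=cv2.imread('pics/w1.png'); c=bot.calibration('wrist')
b,g,r=[im[...,i].astype(int) for i in range(3)]
w=(r>110)&(b>130)
for n,u,v in [('L',453,97),('M',435,166),('R',418,225)]:
    P=[]
    for a in np.arange(0,2*np.pi,.1):
        for k in range(22,44):
            x,y=int(round(u+k*np.cos(a))),int(round(v+k*np.sin(a)))
            if w[y,x]: P.append((x,y));break
    s,rad=circ(c,P,0,.002); print(n,s.round(4),rad.round(4),len(P))
m=((r>90)&(g<60)&(b<60)).astype(np.uint8)
for n,u,v,z in [('bulbneck',324,155,.084),('bulbball',324,149,.030),('black',320,294,.09),('green',315,233,.09),('block',401,291,.024),('dish',486,3,.016)]: print(n,pt(c,u,v,z).round(4))
cs=bot.calibration('side')
for n,u,v,z in [('L',290,203,.002),('M',311,187.7,.002),('R',330.3,172.7,.002),('white',264.3,299.3,.072),('red',305.3,257,.055),('bulb',356,189.7,.084),('black',386.7,155.7,.09)]: print(n,pt(cs,u,v,z).round(3))
cs=bot.calibration('scene')
for n,u,v,z in [('white',227.5,273,.072),('red',281.5,243.5,.055)]: print(n,pt(cs,u,v,z).round(3))
E
```

```text
L [ 0.6319 -0.0563] 0.0426 63
M [ 0.618  -0.1503] 0.0429 63
R [ 0.6052 -0.2484] 0.0446 62
bulbneck [ 0.4551 -0.122   0.084 ]
bulbball [ 0.4559 -0.1222  0.03  ]
black [ 0.4508 -0.3082  0.09  ]
green [ 0.4443 -0.2186  0.09  ]
block [ 0.5812 -0.3491  0.024 ]
dish [0.6503 0.0506 0.016 ]
L [ 0.628 -0.052  0.002]
M [ 0.613 -0.144  0.002]
R [ 0.6   -0.24   0.002]
white [0.455 0.313 0.072]
red [0.453 0.148 0.055]
bulb [ 0.451 -0.114  0.084]
black [ 0.444 -0.299  0.09 ]
white [0.458 0.305 0.072]
red [0.454 0.143 0.055]
```

Call:
drive_tool:
  commands: "0 0 0 35 0.6 0 8.5;0 0 0 35 0.6 0 8.5;0 0 0 35 0.6 0 8.5;0 0 0 35 0.6 0 8.5;0 0 0 35 0.6 0 8.5;0 0 0 35 0.6 0 8.5;0 0 0 35 0.6 0 8.5;0 0 0 35 0.6 0 8.5;0 0 0 35 0.6 0 8.5;0 0 0 35 0.6 0 8.5"

```text
t: 2.35
ee_pos: [0.4565, 0.1983, 0.25]
orientation: [0.708, 0.706, -0.0, 0.0]
wrist_force: [0.2, -0.9, -0.8]
grip_width: 0.995
grasp_force: 0.0
```

Run:
```python
from h import *
import json
im,c=snap('wrist','w2'); json.dump({k:np.array(v).tolist() for k,v in c.items()},open('w2.json','w'))
o=bot.get_obs(); print(o['ee_pos'],o['t'])
for n,p in [('white',(.457,.306,.072)),('red',(.454,.146,.055))]: print(n,px(c,p))
```

```text
[0.45654683 0.19814339 0.2501102 ] 2.4
white (np.float64(319.6988675559289), np.float64(82.56171391422697))
red (np.float64(317.52817683997284), np.float64(211.5107756199674))
```

View pics/w2.png

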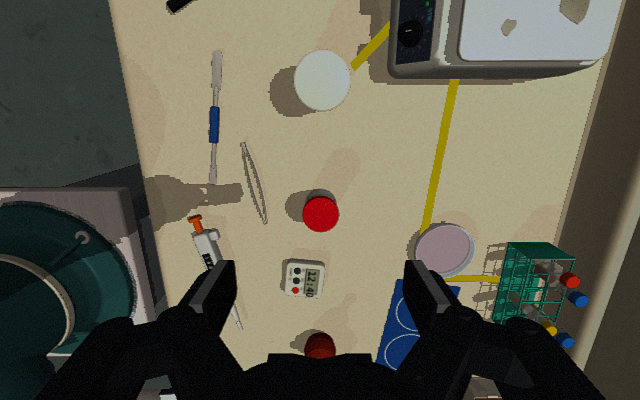

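White lid at (322.5,79.5) gives (0.460,0.310); red lid at (320.5,213) gives (0.458,0.144). Both agree with the side and scene cameras to within a few mm. Next I'll grasp the white jar.

Call:
drive_tool:
  commands: "0 0 0 5 0.3 5 8.5;0 0 0 11 0.4 9 8.5;0 0 0 11 0.4 13 8.5;0 0 0 11 0.4 15 8.5;0 0 0 11 0.4 18 8.5;0 0 0 11 0.4 20.8 8.5;0 0 0 11 0.4 20.8 8.5;0 0 0 11 0.4 20.8 4;0 0 0 11 0.4 20.8 4;0 0 0 11 0.4 20.8 4;0 0 0 11 0.4 20.8 4;0 0 0 11 0.4 20.8 4"

```text
t: 3.6
ee_pos: [0.4607, 0.3099, 0.0426]
orientation: [0.707, 0.707, 0.0, 0.0]
wrist_force: [-0.7, 0.6, -0.7]
grip_width: 0.471
grasp_force: 0.0
```

Run:
```python
from h import *
a,_=snap('wrist','w3'); b,_=snap('side','s3')
cv2.imwrite('pics/c3.png',np.hstack([cv2.resize(a[200:400,170:470],(600,400)),b[190:390,200:300].repeat(2,0).repeat(2,1)]))
print(bot.get_obs()['grip_width'])
```

```text
0.4672412357862412
```

View pics/c3.png

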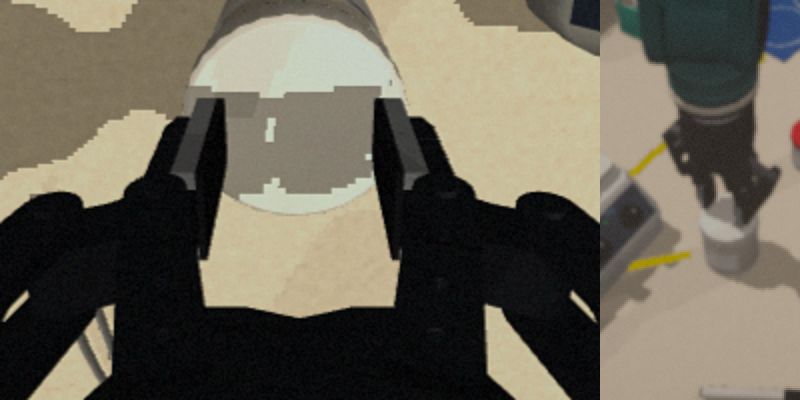

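Run:
```python
from h import *
c=bot.calibration('wrist'); o=bot.get_obs(); print(o['ee_pos'],o['wrist_force'])
for p in [(.4607,.3099,.0426),(.4607,.3099,.0616),(.4807,.3099,.0426),(.4607,.3099,.072),(.4932,.3099,.072),(.4607,.3424,.072),(.4607,.2774,.072)]:
    u,v=px(c,p); print(p,'crop',round((u-170)*2),round((v-200)*2))
# lid now: crop edges left 187 right 403, bottom 213, top 15
for z in (.072,):
    for u,v in [(187,90),(403,90),(295,213),(295,17)]: print(pt(c,u/2+170,v/2+200,z).round(4))
```

```text
[0.46047149 0.30987463 0.04231929] [ 0.18399589  0.03811751 -0.56763217]
(0.4607, 0.3099, 0.0426) crop 299 73
(0.4607, 0.3099, 0.0616) crop 299 100
(0.4807, 0.3099, 0.0426) crop 360 73
(0.4607, 0.3099, 0.072) crop 299 117
(0.4932, 0.3099, 0.072) crop 414 117
(0.4607, 0.3424, 0.072) crop 299 7
(0.4607, 0.2774, 0.072) crop 299 213
[0.4294 0.3182 0.072 ]
[0.4895 0.3182 0.072 ]
[0.4595 0.2775 0.072 ]
[0.4595 0.3397 0.072 ]
```

Run:
```python
from h import *
b=cv2.imread('pics/s3.png'); a,_=snap('scene','sc3')
cv2.imwrite('pics/c4.png',np.hstack([cv2.resize(b[230:340,210:310],(400,440),interpolation=2),cv2.resize(a[210:320,180:280],(400,440),interpolation=2)]))
for n,o in (('side',(210,230)),('scene',(180,210))):
    c=bot.calibration(n)
    for p in [(.4605,.31,.072),(.4605,.31,.042),(.4805,.31,.042),(.4405,.31,.042),(.4605,.31,.0)]:
        u,v=px(c,p); print(n,p,round((u-o[0])*4),round((v-o[1])*4))
```

```text
side (0.4605, 0.31, 0.072) 212 269
side (0.4605, 0.31, 0.042) 216 303
side (0.4805, 0.31, 0.042) 186 288
side (0.4405, 0.31, 0.042) 245 318
side (0.4605, 0.31, 0.0) 220 348
scene (0.4605, 0.31, 0.072) 180 253
scene (0.4605, 0.31, 0.042) 186 285
scene (0.4805, 0.31, 0.042) 166 266
scene (0.4405, 0.31, 0.042) 206 305
scene (0.4605, 0.31, 0.0) 194 328
```

View pics/c4.png

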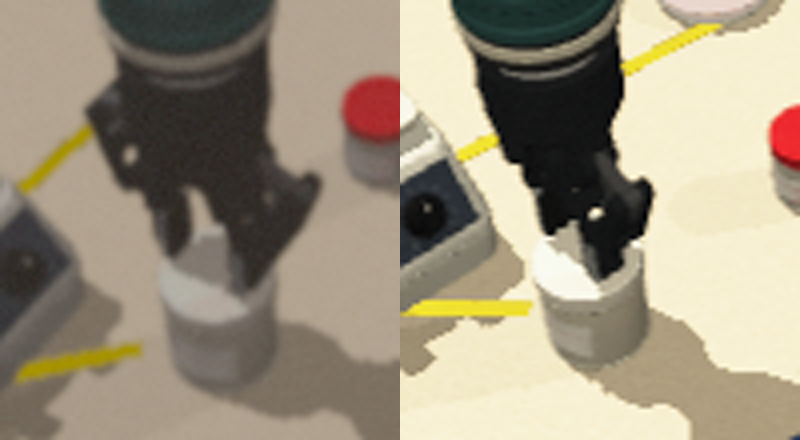

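The fingers closed above the lid without touching it. I'll reopen, go 2.2 cm lower and close again.

Call:
drive_tool:
  commands: "0 0 0 0 0 0 8.54;0 0 0 0 0 0 8.54;0 0 0 0 0 0 8.54;0 0 0 0 0 0 8.54;0 0 0 0 0 0 8.54;0 0 0 0 0 1 8.54;0 0 0 0 0 2.2 8.54;0 0 0 0 0 2.2 5;0 0 0 0 0 2.2 5;0 0 0 0 0 2.2 5;0 0 0 0 0 2.2 5;0 0 0 0 0 2.2 5"

```text
t: 4.95
ee_pos: [0.4605, 0.3098, 0.0201]
orientation: [0.707, 0.707, 0.0, 0.0]
wrist_force: [0.2, 0.4, -0.9]
grip_width: 0.735
grasp_force: 65.5
```

Call:
drive_tool:
  commands: "0 0 0 0 0 -5 5;0 0 0 0 0 -10 5;0 0 0 -4 1.4 -16 5;0 0 0 -45.9 15.8 -16 5;0 0 0 -45.9 15.8 -16 5;0 0 0 -45.9 15.8 -16 5;0 0 0 -45.9 15.8 -16 5;0 0 0 -45.9 15.8 -16 5;0 0 0 -45.9 15.8 -16 5;0 0 0 -45.9 15.8 -16 5;0 0 0 -45.9 15.8 -16 5;0 0 0 -45.9 15.8 -16 5"

```text
t: 6.15
ee_pos: [0.6162, -0.1449, 0.18]
orientation: [0.707, 0.707, 0.0, 0.0]
wrist_force: [1.5, 1.0, -0.6]
grip_width: 0.735
grasp_force: 66.5
```

Run:
```python
from h import *
im,c=snap('wrist','w5'); b,_=snap('side','s5')
cv2.imwrite('pics/c5.png',np.hstack([im[:,90:550],cv2.resize(b[100:300,250:420],(340,400),interpolation=2)]))
o=bot.get_obs(); print(o['ee_pos'],o['grip_width'],o['grasp_force'])
for n,p in [('L',(.632,-.0563,.002)),('M',(.618,-.150,.002)),('R',(.605,-.247,.002))]: print(n,np.array(px(c,p))-[90,0])
```

```text
[ 0.61711265 -0.14808909  0.17892623] 0.7347754991501276 66.51551127433777
L [243.11737861 100.7301984 ]
M [230.70502921 180.53818916]
R [220.91054404 250.62898407]
```

View pics/c5.png

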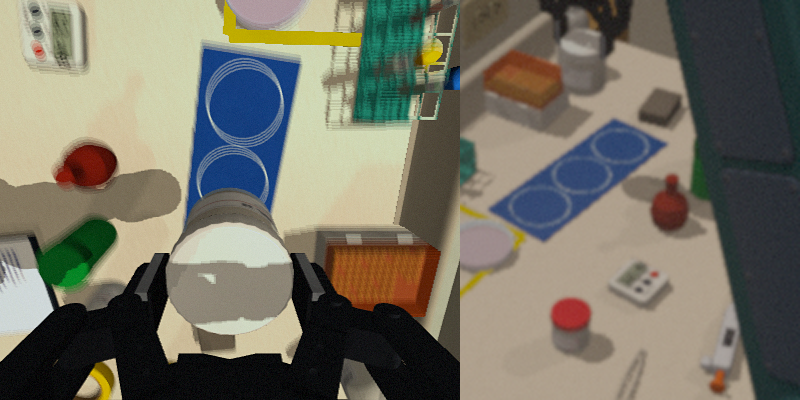

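Circle L sits at crop (244,101), where predicted, and the jar is held upright. Now lowering it into the middle circle.

Call:
drive_tool:
  commands: "0 0 0 0 -0.1 4 5;0 0 0 0 -0.1 8 5;0 0 0 0 -0.1 12 5;0 0 0 0 -0.1 14.5 5;0 0 0 0 -0.1 15.3 5;0 0 0 0 -0.1 15.75 5;0 0 0 0 -0.1 15.75 5;0 0 0 0 -0.1 15.75 8.54;0 0 0 0 -0.1 15.75 8.54;0 0 0 0 -0.1 15.75 8.54;0 0 0 0 -0.1 15.75 8.54;0 0 0 0 -0.1 15.75 8.54"

```text
t: 7.45
ee_pos: [0.615, -0.1427, 0.0225]
orientation: [0.707, 0.707, 0.0, 0.0]
wrist_force: [0.2, 0.8, 0.9]
grip_width: 1.0
grasp_force: 0.0
```

The last call ended before the arm arrived, so the jar is about 7 mm off centre. I'll regrip, lift slightly and shift it.

Call:
drive_tool:
  commands: "0 0 0 0 0 0 5;0 0 0 0 0 0 5;0 0 0 0 0 0 5;0 0 0 0 0 -0.8 5;0 0 0 -0.7 0.3 -0.8 5;0 0 0 -0.7 0.3 -0.8 5;0 0 0 -0.7 0.3 0 5;0 0 0 -0.7 0.3 0 5;0 0 0 -0.7 0.3 0 8.54;0 0 0 -0.7 0.3 0 8.54;0 0 0 -0.7 0.3 0 8.54;0 0 0 -0.7 0.3 0 8.54"

```text
t: 8.65
ee_pos: [0.6178, -0.1497, 0.0222]
orientation: [0.707, 0.707, -0.0, -0.0]
wrist_force: [0.1, -0.2, 0.1]
grip_width: 1.0
grasp_force: 0.0
```

Call:
drive_tool:
  commands: "0 0 0 0 0 -5 8.54;0 0 0 0 0 -10 8.54;0 0 0 0 0 -14 8.54;0 0 0 -3 -3 -20 8.54;0 0 0 -15.8 -16.7 -20 8.54;0 0 0 -15.8 -16.7 -20 8.54;0 0 0 -15.8 -16.7 -20 8.54;0 0 0 -15.8 -16.7 -20 8.54;0 0 0 -15.8 -16.7 -20 8.54;0 0 0 -15.8 -16.7 -20 8.54;0 0 0 -15.8 -16.7 -20 8.54"

```text
t: 9.75
ee_pos: [0.4512, -0.3071, 0.2222]
orientation: [0.707, 0.707, 0.0, -0.0]
wrist_force: [0.7, 0.7, -0.3]
grip_width: 0.998
grasp_force: 0.0
```

Run:
```python
from h import *
im,c=snap('wrist','w6'); b,_=snap('side','s6')
cv2.imwrite('pics/c6.png',np.hstack([im[:,140:600],cv2.resize(b[100:300,250:420],(340,400),interpolation=2)]))
o=bot.get_obs(); print(o['ee_pos'])
for n,p in [('L',(.632,-.0563,.002)),('white',(.618,-.150,.074)),('R',(.605,-.2455,.002)),('black',(.4508,-.3082,.09)),('green',(.4443,-.2186,.09)),('bulb',(.455,-.122,.084))]: print(n,(np.array(px(c,p))-[140,0]).round(1))
```

```text
[ 0.45157345 -0.30673652  0.22208414]
L [342.6 -53.5]
white [350.5  25.7]
R [296.6 123.4]
black [178.8 186.8]
green [172.4  99.7]
bulb [183.6 -12.6]
```

View pics/c6.png

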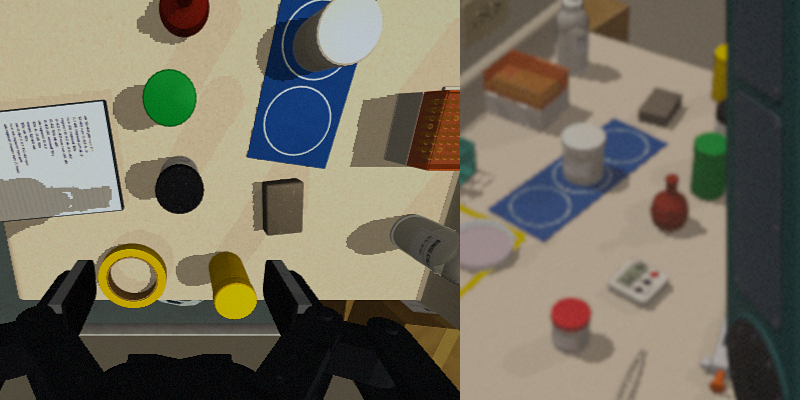

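The black lid is at crop (179.5,188.5), within 2 px of the prediction, and circle R is at (297,121). Grasping the black jar.

Call:
drive_tool:
  commands: "0 0 0 -0.2 0 5 8.54;0 0 0 -0.2 0 10 8.54;0 0 0 -0.2 0 14 8.54;0 0 0 -0.2 0 17 8.54;0 0 0 -0.2 0 19.4 8.54;0 0 0 -0.2 0 19.4 8.54;0 0 0 -0.2 0 19.4 8.54;0 0 0 -0.2 0 19.4 4;0 0 0 -0.2 0 19.4 4;0 0 0 -0.2 0 19.4 4;0 0 0 -0.2 0 19.4 4;0 0 0 -0.2 0 19.4 4"

```text
t: 11.05
ee_pos: [0.4515, -0.3102, 0.0298]
orientation: [0.707, 0.707, 0.0, 0.001]
wrist_force: [-1.7, 1.9, 11.0]
grip_width: 0.62
grasp_force: 61.0
```

Call:
drive_tool:
  commands: "0 0 0 0 0 -3 4;0 0 0 0 0 -8 4;0 0 0 0 0 -12 4;0 0 0 1 3 -13 4;0 0 0 4 9 -13 4;0 0 0 6.6 15.4 -13 4;0 0 0 6.6 15.4 -13 4;0 0 0 6.6 15.4 -13 4;0 0 0 6.6 15.4 -13 4;0 0 0 6.6 15.4 -13 4;0 0 0 6.6 15.4 -13 4"

```text
t: 12.15
ee_pos: [0.604, -0.2443, 0.1588]
orientation: [0.708, 0.707, 0.0, 0.0]
wrist_force: [-0.1, 0.4, -0.7]
grip_width: 0.624
grasp_force: 63.8
```

Run:
```python
from h import *
im,c=snap('wrist','w7')
cv2.imwrite('pics/c7.png',im[:,140:500])
o=bot.get_obs(); print(o['ee_pos'],o['grip_width'],o['grasp_force'],o['wrist_force'])
for n,p in [('L',(.632,-.0563,.002)),('M',(.618,-.150,.002)),('white',(.618,-.150,.074))]: print(n,(np.array(px(c,p))-[140,0]).round(1))
```

```text
[ 0.60412932 -0.24429923  0.1587806 ] 0.6172647197109059 63.7968385219574 [ 0.11924348  0.85891229 -1.12196976]
L [208.   -8.7]
M [192.3  94.5]
white [195.9  90.8]
```

View pics/c7.png

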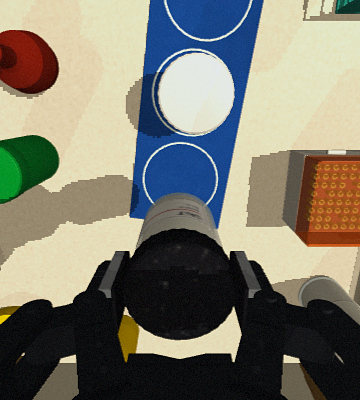

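The white lid at (196,92) is centred in its circle, with the ring visible all round. Lowering the black jar into circle R.

Call:
drive_tool:
  commands: "0 0 0 0 0 4 4;0 0 0 0 0 8 4;0 0 0 0 0 11 4;0 0 0 0 0 12 4;0 0 0 0 0 12.6 4;0 0 0 0 0 12.6 4;0 0 0 0 0 12.6 4;0 0 0 0 0 12.6 6.5;0 0 0 0 0 12.6 8.54;0 0 0 0 0 12.6 8.54;0 0 0 0 0 12.6 8.54;0 0 0 0 0 12.6 8.54"

```text
t: 13.4
ee_pos: [0.6049, -0.2437, 0.0324]
orientation: [0.707, 0.707, 0.0, 0.0]
wrist_force: [-0.4, 0.7, 0.3]
grip_width: 1.002
grasp_force: 0.0
```

Call:
drive_tool:
  commands: "0 0 0 0 0 -5 8.54;0 0 0 0 0 -10 8.54;0 0 0 0 0 -14 8.54;0 0 0 2 -2 -17 8.54;0 0 0 12.2 -14.9 -17 8.54;0 0 0 12.2 -14.9 -17 8.54;0 0 0 12.2 -14.9 -17 8.54;0 0 0 12.2 -14.9 -17 8.54;0 0 0 12.2 -14.9 -17 8.54;0 0 0 12.2 -14.9 -17 8.54;0 0 0 12.2 -14.9 -17 8.54"

```text
t: 14.5
ee_pos: [0.457, -0.1224, 0.2021]
orientation: [0.707, 0.707, -0.0, 0.0]
wrist_force: [-0.4, -0.4, 0.2]
grip_width: 1.001
grasp_force: 0.0
```

Run:
```python
from h import *
im,c=snap('wrist','w8'); b,_=snap('side','s8')
cv2.imwrite('pics/c8.png',np.hstack([im[:,140:600],cv2.resize(b[100:300,250:420],(340,400),interpolation=2)]))
o=bot.get_obs(); print(o['ee_pos'])
for n,p in [('L',(.632,-.0563,.002)),('white',(.618,-.151,.074)),('blackJ',(.604,-.2443,.092)),('R',(.604,-.2445,.002)),('green',(.4443,-.2186,.09)),('bulb',(.455,-.122,.084))]: print(n,(np.array(px(c,p))-[140,0]).round(1))
```

```text
[ 0.45671474 -0.12227423  0.20189515]
L [320.4 120.4]
white [324.5 211.8]
blackJ [307.1 293.5]
R [281.1 256. ]
green [168.  272.9]
bulb [177.4 188.9]
```

View pics/c8.png

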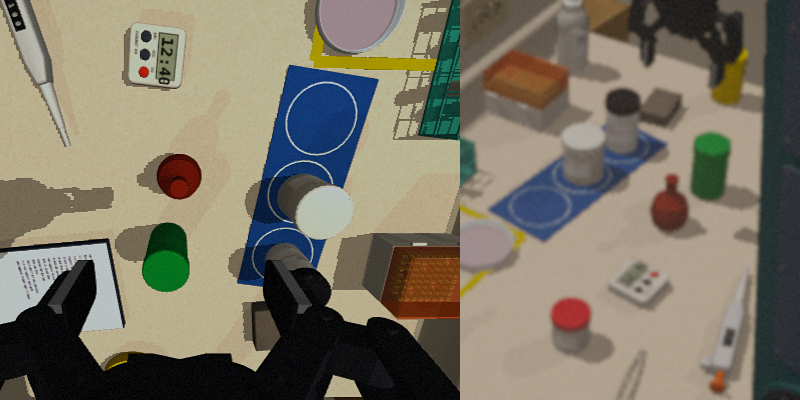

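The bulb neck is at crop (179,188), matching the prediction; circle L is at (321,118), and the black jar stands upright in R. Grasping the neck.

Call:
drive_tool:
  commands: "0 0 0 0.1 0.05 5 8.54;0 0 0 0.1 0.05 10 7;0 0 0 0.1 0.05 13 7;0 0 0 0.1 0.05 15 7;0 0 0 0.1 0.05 16.6 7;0 0 0 0.1 0.05 16.6 5;0 0 0 0.1 0.05 16.6 1;0 0 0 0.1 0.05 16.6 1;0 0 0 0.1 0.05 16.6 1;0 0 0 0.1 0.05 16.6 1;0 0 0 0.1 0.05 16.6 1;0 0 0 0.1 0.05 16.6 1"

```text
t: 15.8
ee_pos: [0.4571, -0.1209, 0.0373]
orientation: [0.707, 0.707, 0.0, 0.001]
wrist_force: [-0.4, -0.5, 5.0]
grip_width: 0.196
grasp_force: 58.5
```

Call:
drive_tool:
  commands: "0 0 0 0 0 -3 1;0 0 0 0 0 -8 1;0 0 0 0 0 -12 1;0 0 0 1.5 4 -13 1;0 0 0 4 9 -13 1;0 0 0 6.7 17.5 -13 1;0 0 0 6.7 17.5 -13 1;0 0 0 6.7 17.5 -13 1;0 0 0 6.7 17.5 -13 1;0 0 0 6.7 17.5 -13 1;0 0 0 6.7 17.5 -13 1;0 0 0 6.7 17.5 -13 1"

```text
t: 17.0
ee_pos: [0.6308, -0.0541, 0.167]
orientation: [0.708, 0.707, 0.0, 0.0]
wrist_force: [-0.4, -0.3, -0.2]
grip_width: 0.194
grasp_force: 59.2
```

Call:
drive_tool:
  commands: "0 0 0 0 0 4 1;0 0 0 0 0 8 1;0 0 0 0 0 11 1;0 0 0 0 0 12.2 1;0 0 0 0 0 12.6 1;0 0 0 0 0 12.65 1;0 0 0 0 0 12.65 1;0 0 0 0 0 12.65 1"

```text
t: 17.8
ee_pos: [0.6322, -0.0539, 0.0411]
orientation: [0.707, 0.707, 0.001, 0.001]
wrist_force: [0.2, -0.6, 0.1]
grip_width: 0.194
grasp_force: 59.2
```

Call:
drive_tool:
  commands: "0 0 0 0 0 0.15 1;0 0 0 0 0 0.2 1;0 0 0 0 0 0.2 1;0 0 0 0 0 0.2 2.5;0 0 0 0 0 0.2 5;0 0 0 0 0 0.2 5;0 0 0 0 0 0.2 5;0 0 0 0 0 -3 5;0 0 0 0 0 -8 5;0 0 0 0 0 -13 5;0 0 0 0 0 -16 8.54;0 0 0 0 0 -16 8.54"

```text
t: 19.0
ee_pos: [0.6332, -0.054, 0.2043]
orientation: [0.707, 0.707, 0.002, 0.003]
wrist_force: [1.2, -0.1, -0.6]
grip_width: 0.898
grasp_force: 0.0
```

Call:
drive_tool:
  commands: "0 0 0 19.8 -17.5 0 8.54;0 0 0 19.8 -17.5 0 8.54;0 0 0 19.8 -17.5 0 8.54;0 0 0 19.8 -17.5 0 8.54;0 0 0 19.8 -17.5 0 8.54;0 0 0 19.8 -17.5 0 8.54;0 0 0 19.8 -17.5 0 8.54;0 0 0 19.8 -17.5 0 8.54;0 0 0 19.8 -17.5 0 8.54"

```text
t: 19.9
ee_pos: [0.4574, 0.1436, 0.1994]
orientation: [0.708, 0.707, -0.0, -0.0]
wrist_force: [0.1, 0.4, 0.2]
grip_width: 1.0
grasp_force: 0.0
```

Run:
```python
from h import *
im,c=snap('wrist','w9'); b,_=snap('side','s9')
cv2.imwrite('pics/c9.png',np.hstack([im[:,140:600],cv2.resize(b[100:300,250:420],(340,400),interpolation=2)]))
o=bot.get_obs(); print(o['ee_pos'])
for n,p in [('red',(.458,.144,.055)),('L',(.632,-.0545,.002)),('bulb',(.632,-.0545,.086)),('white',(.618,-.151,.074))]: print(n,(np.array(px(c,p))-[140,0]).round(1))
```

```text
[0.45727794 0.14363001 0.19944883]
red [179.9 182.7]
L [294.6 301.6]
bulb [319.9 344.2]
white [295.3 393.2]
```

View pics/c9.png

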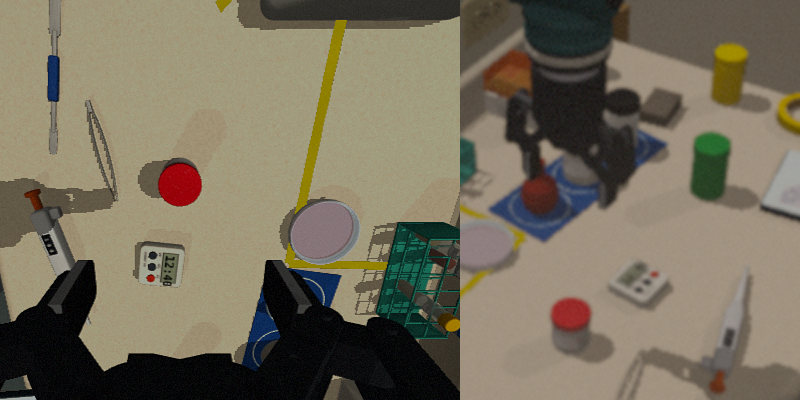

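Red lid at crop (180,184.5), about 2 mm from the prediction; the bulb stands in circle L. Grasping the red jar.

Call:
drive_tool:
  commands: "0 0 0 -0.2 0.05 5 8.54;0 0 0 -0.2 0.05 10 8.54;0 0 0 -0.2 0.05 14 8.54;0 0 0 -0.2 0.05 17 8.54;0 0 0 -0.2 0.05 18.5 8.54;0 0 0 -0.2 0.05 19.1 8.54;0 0 0 -0.2 0.05 19.1 6.5;0 0 0 -0.2 0.05 19.1 3.5;0 0 0 -0.2 0.05 19.1 3.5;0 0 0 -0.2 0.05 19.1 3.5;0 0 0 -0.2 0.05 19.1 3.5;0 0 0 -0.2 0.05 19.1 3.5"

```text
t: 21.2
ee_pos: [0.4579, 0.1424, 0.0102]
orientation: [0.707, 0.707, 0.001, 0.001]
wrist_force: [-2.1, -1.7, 10.4]
grip_width: 0.558
grasp_force: 59.9
```

Call:
drive_tool:
  commands: "0 0 0 0 0 -4 3.5;0 0 0 0 0 -9 3.5;0 0 0 0 0 -14 3.5;0 0 0 -2 1 -18 3.5;0 0 0 -29.3 16 -18 3.5;0 0 0 -29.3 16 -18 3.5;0 0 0 -29.3 16 -18 3.5;0 0 0 -29.3 16 -18 3.5;0 0 0 -29.3 16 -18 3.5;0 0 0 -29.3 16 -18 3.5;0 0 0 -29.3 16 -18 3.5;0 0 0 -29.3 16 -18 3.5"

```text
t: 22.4
ee_pos: [0.6173, -0.1523, 0.1887]
orientation: [0.708, 0.706, 0.0, 0.0]
wrist_force: [-0.8, -0.3, -0.7]
grip_width: 0.555
grasp_force: 62.6
```

Call:
drive_tool:
  commands: "0 0 0 0 0 0 3.5;0 0 0 0 0 0 3.5;0 0 0 0 0 0 3.5"

```text
t: 22.7
ee_pos: [0.6166, -0.1494, 0.1894]
orientation: [0.707, 0.707, 0.0, 0.0]
wrist_force: [-0.1, 0.9, -0.9]
grip_width: 0.556
grasp_force: 62.6
```

Run:
```python
from h import *
im,c=snap('wrist','w10')
cv2.imwrite('pics/c10.png',np.hstack([im[:,140:500]]))
o=bot.get_obs(); print(o['ee_pos'],o['grip_width'],o['grasp_force'])
e=o['ee_pos']
for n,p in [('L',(.632,-.0545,.002)),('bulb',(.632,-.0545,.086)),('white',(.618,-.1505,.074)),('red held',(e[0],e[1],e[2]+.045))]: print(n,(np.array(px(c,p))-[140,0]).round(1))
```

```text
[ 0.61663586 -0.14962722  0.18935488] 0.5557288002344353 62.55964994430542
L [192.6  95.1]
bulb [196.7  91.2]
white [180.6 190.9]
red held [179.4 273.1]
```

View pics/c10.png

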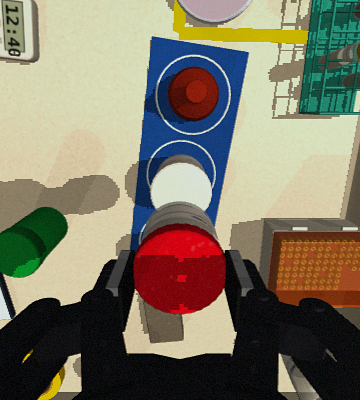

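The bulb stands in L, and the white lid is centred at u≈180.5 as predicted. Lowering the red jar.

Call:
drive_tool:
  commands: "0 0 0 0 0.12 3 3.5;0 0 0 0 0.12 6 3.5;0 0 0 0 0.12 8.5 3.5;0 0 0 0 0.12 9.7 3.5;0 0 0 0 0.12 10.2 3.5;0 0 0 0 0.12 10.4 3.5;0 0 0 0 0.12 10.45 3.5;0 0 0 0 0.12 10.45 3.5;0 0 0 0 0.12 10.45 3.5"

```text
t: 23.65
ee_pos: [0.6185, -0.1508, 0.085]
orientation: [0.707, 0.707, 0.0, 0.001]
wrist_force: [0.6, 0.1, -0.5]
grip_width: 0.556
grasp_force: 62.6
```

Now the last 1 mm, then a gentle release and a straight retreat.

Call:
drive_tool:
  commands: "0 0 0 0 0 0.08 3.5;0 0 0 0 0 0.12 3.5;0 0 0 0 0 0.12 3.5;0 0 0 0 0 0.12 4.9;0 0 0 0 0 0.12 5.5;0 0 0 0 0 0.12 7;0 0 0 0 0 0.12 8.54;0 0 0 0 0 0.12 8.54;0 0 0 0 0 0.12 8.54;0 0 0 0 0 -3 8.54;0 0 0 0 0 -8 8.54;0 0 0 0 0 -12 8.54"

```text
t: 24.85
ee_pos: [0.6179, -0.1506, 0.2065]
orientation: [0.707, 0.707, 0.0, 0.0]
wrist_force: [1.0, -0.3, -0.2]
grip_width: 1.001
grasp_force: 0.0
```

Call:
drive_tool:
  commands: "0 0 0 0 -10 -2 8.54;0 0 0 -5 -20 -2 8.54;0 0 0 -5 -20 -2 8.54;0 0 0 -5 -20 -2 8.54;0 0 0 -5 -20 -2 8.54;0 0 0 -5 -20 -2 8.54;0 0 0 -5 -20 -2 8.54;0 0 0 -5 -20 -2 8.54;0 0 0 -5 -20 -2 8.54"

```text
t: 25.75
ee_pos: [0.4189, -0.2003, 0.2239]
orientation: [0.707, 0.707, -0.0, -0.0]
wrist_force: [-0.3, 0.7, -0.4]
grip_width: 1.001
grasp_force: 0.0
```

Call:
drive_tool:
  commands: "0 0 0 0 0 0 8.54;0 0 0 0 0 0 8.54;0 0 0 0 0 0 8.54;0 0 0 0 0 0 8.54;0 0 0 0 0 0 8.54;0 0 0 0 0 0 8.54;0 0 0 0 0 0 8.54;0 0 0 0 0 0 8.54;0 0 0 0 0 0 8.54"

```text
t: 26.65
ee_pos: [0.4181, -0.2006, 0.2243]
orientation: [0.707, 0.707, 0.0, 0.0]
wrist_force: [-0.1, -0.4, -0.6]
grip_width: 1.001
grasp_force: 0.0
```

Run:
```python
from h import *
im,c=snap('wrist','w11'); b,_=snap('side','s11')
cv2.imwrite('pics/c11.png',np.hstack([im[:,200:640],cv2.resize(b[120:280,250:394],(360,400),interpolation=2)]))
o=bot.get_obs(); print(o['ee_pos'],o['t'])
for n,p in [('white',(.618,-.1505,.074)),('red',(.618,-.1505,.129)),('bulb',(.632,-.0545,.086)),('block',(.5812,-.3491,.024))]: print(n,(np.array(px(c,p))-[200,0]).round(1))
```

```text
[ 0.4180585  -0.20059457  0.22430739] 26.75
white [301.7 137.5]
red [337.2 143.3]
bulb [343.6  36. ]
block [230. 272.]
```

View pics/c11.png

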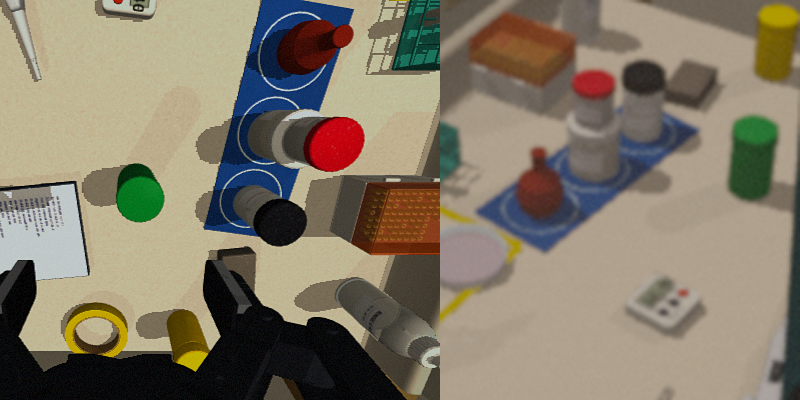

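The red jar stands centred on the white jar, with the black jar in R and the bulb in L, all upright and inside their circles. The block, dish and timer look where they were, so I'm handing in.

```bash
python3 -c "
from plant import bot
print(bot.hand_in())"
```

```text
the job is handed in; nothing more can be done
None
```

The sampling row is set out and handed in at about 27 s: white jar in the middle circle with the red jar on top, black jar in the right circle, bulb in the left. The last pictures showed all of it upright and inside the circles, and the block, dish and timer looked unmoved.

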